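# Shut off the detergent doser and open its safety cap

## Task

Get the detergent doser ready for refilling: first turn its dial until the pointer lines up with the steel setting tab on the rim of the scale, and let go of the dial. Then press the bottle's push-and-turn safety cap down, twist it counter-clockwise (about 65 degrees, while pressed) until it comes free, lift it off, and finish while still holding it in the gripper, level and still, straight above the bottle and about 9 cm higher than where it sat. Leave the dial on the tab, and do not disturb the plates, canister, bowl and chopstick tray.

Things in the scene. Friction and masses are not known exactly. Their poses are not given: they have to be found in the camera images.
- doser: fixed detergent doser: steel base plate 150 x 320 x 6 mm (origin at the centre of its underside, y along its length). At y = +85 mm stands the bottle in a low round cradle, at y = -85 mm the white dial housing, 124 x 124 mm, 45 mm high
- dial (a joint): grey dial on the white housing. Value in rad, growing counter-clockwise from above; turns from -3.1 to 3.1 with light friction (0.05 N m), stays where left. Round disc 48 mm wide, top 9 mm above the scale, with an upright grip bar 46 long, 13 thick, top 33 mm above the scale, running from axis to pointer. A pointer blade sticks out of the disc at one end of the bar; a pale line tops that end
- dial_axis (a point): point on the vertical axis of the dial at the height of the scale face (45 mm above the work surface)
- dial_pointer (a point): tip of the dial's pointer, 38 mm from the dial axis and 7 mm above the scale; turns with the dial. Its direction from the axis is where the dial points
- dial_mark (a point): point just inside the fixed steel setting tab (6 mm wide, 8 mm high, 45 to 56 mm from the dial axis), 38 mm from the axis at the pointer's height: the pointer tip must come to this point. At the start it lies 0.4 to 1.9 rad counter-clockwise of the pointer
- bottle: white bottle, 90 mm in diameter, fixed (neither turns nor lifts). Origin at the centre of its underside, z up; neck 50 mm in diameter, its top 126 mm above the origin. x axis: direction of the cap's grip bar while locked (two short ribs on the shoulder); two long ribs 65 degrees (1.13 rad) counter-clockwise show the bar's direction where the cap is free
- cap: grey safety cap, loose, 55 to 145 g: disc 60 mm in diameter, 14 mm thick, with an upright grip bar 50 long (its x axis), 14 thick (y), from 14 to 38 mm above the origin. Origin: centre of the disc's underside, z up. A plug reaches 20 mm below it, with a cross bar 34 mm long along x. Locked, the origin is 134 mm above the bottle's, 8 mm above the neck's top
- cap_plug (a point): lower end of the cap's plug, on its axis, 20 mm below the cap's origin. Pressed down 5 to 8 mm (6.5 is good, at 8 it bottoms) the cap can be turned counter-clockwise; clockwise is blocked. From 54 to 72 degrees of turn the plug fits the neck's slot and the cap lifts straight out (let up there, it pops up 3 mm above the locked height); a stop ends the turn at about 74 degrees
- cap_spring (a joint): spring plunger inside the bottle neck under the cap: value in m, 0 when the cap is locked and untouched, growing as the cap is pressed down; 3.6 N at 0 plus 0.9 N per mm; -0.003 when nothing presses on it
- plates: stack of white porcelain plates, 110 mm in diameter, 40 mm high, loose bystander; origin at the centre of its underside
- canister: stainless lidded canister, 100 mm in diameter, 131 mm high, loose bystander; origin at the centre of its underside
- bowl: teal folded silicone bowl, 146 mm in diameter, 50 mm high, loose bystander; origin at the centre of its underside
- tray: pine chopstick tray, 80 (x) by 240 (y) mm, 28 mm high, loose bystander; origin at the centre of its underside
Things that resemble listed ones, but are neither listed nor needed, are in the scene too. Of the things shaped like the cap, the grey one is meant.

How it is judged:
On the way, in this order (a step that is already met when the one before it is completed fails the run):
1. the dial is let go with its pointer at the setting tab (within 4 mm at the tip, about 6 degrees) (horizontal distance between dial_pointer and dial_mark below 0.004 m and contact force between the fingers and anything else below 0.1 N), for 0.2 s.
2. the cap is pressed down at least 4 mm before it has been turned (value of joint cap_spring above 0.004 m and angle between the x axis of cap and the x axis of bottle, either way round below 0.5 rad), for 0.05 s.
3. the cap, still on the neck, is turned at least 49 degrees to where it is free (angle between the x axis of cap and the x axis of bottle, either way round above 0.85 rad and z of cap in the frame of bottle below 0.145 m), for 0.05 s.
At the end, for the whole second after the job is handed in: the cap is held by the fingers (over 1 N), at rest, 50 to 140 mm above its locked height, within 30 mm sideways of the bottle's axis, tilted less than 0.3 rad and clear of the bottle; the dial's pointer tip is within 4 mm of the setting tab's point (z of cap in the frame of bottle between 0.184 and 0.274 m and horizontal distance between cap and bottle below 0.03 m and angle between cap's own z axis and vertical below 0.3 rad and linear speed of cap below 0.03 m/s and contact force between the fingers and cap above 1 N and contact force between cap and bottle below 0.05 N and horizontal distance between dial_pointer and dial_mark below 0.004 m); the arm keeps its last pose, push and grip.
It fails at once if a bystander is moved more than 30 mm (distance of any of plates, canister, bowl, tray from where it was at the start of the episode above 0.03 m).
It also fails if it takes over 61 s, if anything falls off the work surface, if the arm or the gripper's body presses on something with over 40 N, if the wrist force passes 120 N, or if a joint passes its speed limit or range.

## Robot

A 6-joint arm with a two-finger parallel gripper is mounted at the origin on the work surface. World frame = base frame: x ahead of the robot, y to its left, z up, the work surface at z = 0. Lengths are in m, angles in rad, forces in N, time in s.
With the tool pointing down it reaches from about 0.35 to 0.775 m from the base axis. Payload 7.3 kg.
Tool frame: the origin (TCP) lies midway between the tips of the shut fingers; the grasp point (between the pads) lies 19 mm behind it; z points along the fingers, y is the line along which they close (so a half turn about z gives the same grasp; the last joint's range is limited). The gripper opens to 92 mm and grips with 3 to 60 N. Pads are 19 mm wide; open, the fingers measure 130 mm over their backs; the gripper's body (75 mm by 190 mm) begins 47 mm behind the grasp point.
Start: joints at [1.125, 0.342, 1.524, -0, 1.275, -0.146], TCP at [0.155, 0.502, 0.197] pointing down, gripper open.
Joint ranges: [-2.53, 2.53], [-0.77, 2.02], [0.04, 2.7], [-1, 4.14], [0.28, 2.66], [-3.11, 3.11]. Speed limits (rad/s): [2.57, 2.57, 3.14, 3.14, 3.14, 3.14].

## Interface

Orientations are given as a unit quaternion [x, y, z, w].
In Python, from bench import get_state, viewer, job gives the robot as it stands. The module is installed in compiled form; this text tells all that it offers.
- The arm moves only by the tool play_rows, never from a script. Its argument "commands" is a list of rows, each a list of 2 entries, a list of its own where there are three numbers: the shift along the tool's x, y, z in mm, then the turn about the tool's z in degrees. In form: [[[x, y, z], spin], ...]. A call has 1 to 10 rows; each row is the pose to reach, as a shift and turn from the pose commanded when the call began, along the tool's axes at that moment; what a row does not reach only later rows make up. A row lasts 1/10 s, in which the tool goes at most 50 mm and 8.59 degrees, less where a joint would pass 70% of its speed; a pose out of reach is approached as far as the arm can. A call with a gripper value outside its range is refused whole. "hand" is the closure, from 0 (fully open) to 1 (shut), set as the call begins (left out, the last holds). The fingers move at their own pace and stop on an object; "squeeze" is the grip in N (left out, the last holds). Time passes only in rows, so rows that repeat a pose let the fingers close. It gives the time, the measured TCP pose, the force, the opening and the grip force at its end, in the units of the state.
- get_state(): the state, without advancing time (a new reading comes with each control period).
- viewer.grab_frame(name): name is "side" or "top"; returns a dict with "img" (480x640x3 uint8, red, green, blue), "z_map" (480x640 float32, m along the optical axis (not along the pixel's ray), 0 where there is no reading), "fx", "fy", "cx", "cy" (pixels), "xyz" and "rotation" of the camera in the world. Camera axes: x right, y down, z forward; pixel columns grow to the right and rows downward; lengths in m; the calibration is good to about 2 mm. A picture is of the moment at which its call begins.
- job.sign_off(): hands the job in; it is judged then, once.
The state is a dict: "clock": time; "joint_pos": joint angles; "qd": joint speeds; "joint_efforts": joint torques, N m; "tcp_pos": TCP position; "ee_rot": TCP orientation; "contact_force": force on the tool from outside, world axes, zero at the start; "wrist_torque": the same for the moment, N m; "opening": finger opening in m; "gripper_force": force on a finger pad.
Only numpy, scipy, OpenCV 4.12 (cv2) and the standard library are available. Lean on these libraries where they do the work, as an engineer would, in place of code of your own. Each camera call takes 0.05 s, during which the arm holds its last target. There are 200 camera calls.

## Working session

There is one attempt and no reset: what is moved stays moved. The work goes in short steps, Python scripts to look and compute and a tool call to move; the robot and the scene stay as the last step left them, time stands still between calls to the robot, and variables do not carry over. Pictures are saved under pics/ and viewed, at most 10 in all, crops included, and the job is handed in when it is done.

Besides the shell and the picture viewer there is one more tool, called after ">>>" as name([rows], argument=value, ...), one row to a line, values as JSON. play_rows: Moves the arm, as the interface text tells. Its arguments: {"type":"object","properties":{"commands":{"type":"array","items":{"type":"array"}},"hand":{"type":"number"},"squeeze":{"type":"number"}},"required":["commands"]}

```bash
mkdir -p pics; cat > h.py <<'E'
import numpy as np, cv2
from bench import get_state, viewer, job
def grab(n):
    f=viewer.grab_frame(n); return f
def pts(f):
    z=f["z_map"]; v,u=np.mgrid[0:480,0:640]
    c=np.stack([(u-f["cx"])/f["fx"]*z,(v-f["cy"])/f["fy"]*z,z],-1)
    return c@np.array(f["rotation"]).T+np.array(f["xyz"])
E
python3 - <<'E'
from h import *
for n in("top","side"):
    f=grab(n); cv2.imwrite(f"pics/{n}0.png",f["img"][:,:,::-1]); np.savez(f"{n}0.npz",**f)
    print(n,f["xyz"],f["rotation"],f["fx"],f["cx"],f["cy"])
print(get_state())
E
```

```text
top [ 0.37313777 -0.00745085  1.47846768] [ 0.70581734 -0.70527135  0.04044378 -0.05271154] 588.9416864775334 329.18915144490717 236.5520340198013
side [ 0.35659983 -1.23965928  0.84557546] [ 0.86379777 -0.07176104  0.04710383 -0.49647255] 500.17394168762405 315.2345543621185 226.1321312776649
{'clock': 0.1, 'joint_pos': array([ 1.12500853e+00,  3.42662035e-01,  1.52490465e+00, -4.37798870e-06,
        1.27545434e+00, -1.45968402e-01]), 'qd': array([-0.00073786, -0.00108697, -0.0033098 ,  0.00237724,  0.00115214,
       -0.00102632]), 'joint_efforts': array([ 1.57749557e-03, -4.32003951e+01, -2.44697821e+01,  7.18351454e-02,
        5.24630724e-02, -4.55211864e-05]), 'tcp_pos': array([0.15484104, 0.5012124 , 0.19641573]), 'ee_rot': array([ 1.49348175e-01,  9.88784412e-01, -6.83763343e-04, -2.06239734e-04]), 'contact_force': array([0.45363633, 0.09777271, 0.19615708]), 'wrist_torque': array([0.01029907, 0.01603021, 0.01145401]), 'gripper_force': 0.0, 'opening': 0.09208178043842095}
```

View pics/top0.png

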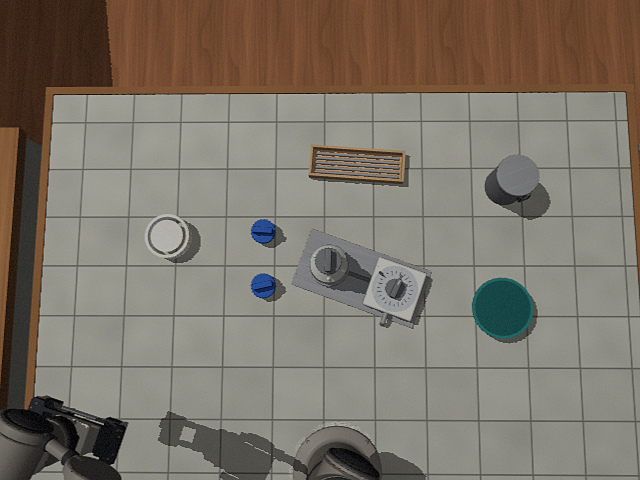

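View pics/side0.png

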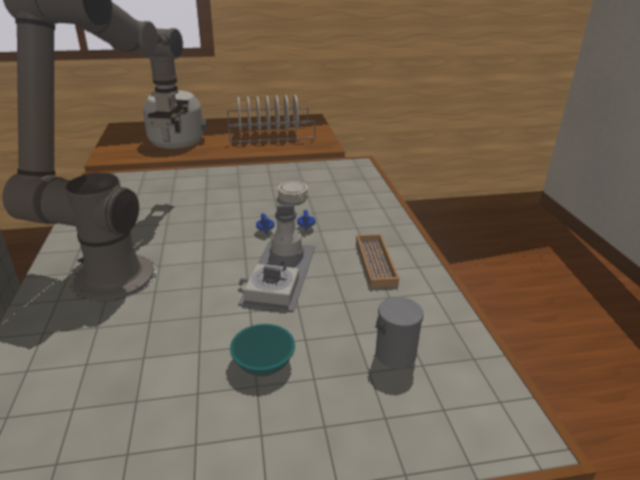

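Top view: bottle with the grey cap at about (329,262), white dial housing at (396,288), and blue decoy caps at (263,231) and (263,286). The bystanders are well clear. I'll enlarge the doser next.

```bash
cat > h.py <<'E'
import numpy as np, cv2
from scipy.spatial.transform import Rotation as R
from bench import get_state, viewer, job
def grab(n): return viewer.grab_frame(n)
def ray(f,u,v,z):
    d=R.from_quat(f["rotation"]).as_matrix()@np.array([(u-f["cx"])/f["fx"],(v-f["cy"])/f["fy"],1.])
    o=np.array(f["xyz"]); return o+d*(z-o[2])/d[2]
def pts(f):
    z=f["z_map"]; v,u=np.mgrid[0:480,0:640]
    c=np.stack([(u-f["cx"])/f["fx"]*z,(v-f["cy"])/f["fy"]*z,z],-1)
    return c@R.from_quat(f["rotation"]).as_matrix().T+np.array(f["xyz"])
E
python3 - <<'E'
from h import *
f=dict(np.load("top0.npz"))
c=f["img"][220:340,285:445,::-1]
cv2.imwrite("pics/c0.png",cv2.resize(c,None,fx=5,fy=5,interpolation=cv2.INTER_CUBIC))
P=pts(f); w=P[220:340,285:445].reshape(-1,3)
for lo,hi in((.03,.042),(.042,.049),(.05,.058),(.07,.085),(.142,.152),(.155,.164),(.165,.18)):
    q=w[(w[:,2]>lo)&(w[:,2]<hi)]
    if len(q)>5:
        (a,b),s,t=cv2.minAreaRect(q[:,:2].astype(np.float32)*1000); print(lo,hi,len(q),q.mean(0).round(4),a,b,s,t)
print(np.percentile(P[300:330,100:250,2],50))
E
```

```text
0.03 0.042 669 [ 0.4409 -0.1005  0.0386] 450.2223205566406 -62.473541259765625 (282.808837890625, 152.6985321044922) 70.21953582763672
0.042 0.049 1642 [ 0.4368 -0.1401  0.0453] 463.8331298828125 -68.66188049316406 (279.5888366699219, 123.0091552734375) 69.32556915283203
0.05 0.058 282 [ 0.4404 -0.1384  0.0528] 455.6807556152344 -89.85260009765625 (223.5014190673828, 116.90131378173828) 70.99341583251953
0.07 0.085 427 [ 0.4763 -0.0227  0.0791] 464.33673095703125 -40.24433898925781 (219.19638061523438, 89.44779205322266) 62.80426025390625
0.142 0.152 120 [0.4931 0.0178 0.1499] 494.5425109863281 17.79210090637207 (61.29623794555664, 58.740638732910156) 7.600489616394043
0.155 0.164 129 [0.4934 0.0187 0.1569] 492.84521484375 18.986087799072266 (55.71175003051758, 57.09273147583008) 18.21055030822754
0.165 0.18 130 [0.4939 0.0182 0.1761] 493.6133728027344 18.049055099487305 (13.530298233032227, 48.576133728027344) 89.8634262084961
-0.0005508938462618351
```

View pics/c0.png

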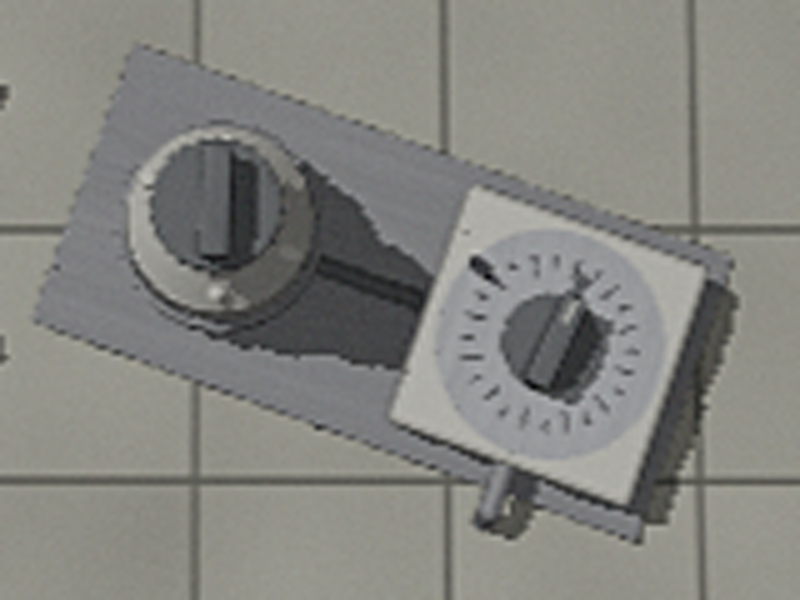

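Enlarged top view: the dial bar's pointer tip is at crop (582,275), the dark tab at crop (485,268), and the dial centre near (553,345). The cap bar runs nearly along world x, with the bar at crop (217,200). Next I'll work out the numbers.

```bash
python3 - <<'E'
from h import *
f=dict(np.load("top0.npz")); img=f["img"]; P=pts(f)
hsv=cv2.cvtColor(img,cv2.COLOR_RGB2HSV); 
roi=np.zeros((480,640),bool); roi[250:325,355:432]=1
h=roi&(P[...,2]>.0425)&(P[...,2]<.049)
n,l,s,c=cv2.connectedComponentsWithStats(h.astype(np.uint8)); k=1+s[1:,4].argmax()
v,u=np.nonzero(l==k); (a,b),sz,t=cv2.minAreaRect(np.stack([u,v],1).astype(np.float32))
print("housing px",a,b,sz,t); print("axis",ray(f,a,b,.045),)
bl=roi&(P[...,2]>.07); v,u=np.nonzero(bl); q=P[bl]
r=cv2.minAreaRect(q[:,:2].astype(np.float32)*1000);print("dialbar",len(q),q.mean(0),r)
A=ray(f,a,b,.045)[:2]
# scale disc (bluish) centre
def px(cu,cv_,z): return ray(f,285+(cu-2)/5,220+(cv_-2)/5,z)[:2]
for nme,cu,cv_,z in(("tip",582,275,.052),("tab",485,268,.053)):
    d=px(cu,cv_,z)-A; print(nme,d,np.hypot(*d),np.degrees(np.arctan2(d[1],d[0])))
# dark tab pixels
g=img.max(2); m=roi&(g<90)
m[:, :378]&=True
v,u=np.nonzero(m)
for x,y in zip(u,v):
    d=ray(f,x,y,.053)[:2]-A
    if 42<np.hypot(*d)*1000<60: print(x,y,g[y,x],np.hypot(*d).round(4),np.degrees(np.arctan2(d[1],d[0])).round(1))
# cap
m=np.zeros_like(roi);m[240:290,305:350]=1
for lo,hi in((.144,.154),(.168,.182)):
    q=P[m&(P[...,2]>lo)&(P[...,2]<hi)]; print(q.mean(0),cv2.minAreaRect(q[:,:2].astype(np.float32)*1000), np.median(q[:,2]))
E
```

```text
housing px 394.76641845703125 288.642333984375 (51.43233108520508, 50.748844146728516) 19.983104705810547
axis [ 0.43588124 -0.14147265  0.045     ]
dialbar 129 [ 0.42615234 -0.11939051  0.30579752] ((403.8852844238281, -87.96177673339844), (32.1069221496582, 169.34820556640625), 31.637418746948242)
tip [ 0.03356347 -0.01482048] 0.03668995790427188 -23.824621910332286
tab [0.03684707 0.03205848] 0.048841097470607046 41.0246278084486
380 271 81 0.0554 40.4
379 272 36 0.0552 43.9
380 272 52 0.0536 42.1
381 272 57 0.052 40.1
379 273 72 0.0535 45.8
380 273 56 0.0518 43.9
381 273 61 0.0502 41.9
382 273 57 0.0486 39.8
380 274 83 0.0501 45.8
381 274 66 0.0484 43.8
382 274 58 0.0468 41.7
382 275 14 0.045 43.8
383 275 54 0.0434 41.5
419 296 72 0.0599 -107.4
[0.4932139  0.0172921  0.15152743] ((494.59515380859375, 17.4739933013916), (60.259986877441406, 59.81459045410156), 70.90989685058594) 0.15211872531978388
[0.49455847 0.01832466 0.17669612] ((493.6133728027344, 18.049055099487305), (13.530298233032227, 48.576133728027344), 89.8634262084961) 0.17710433850611895
```

```bash
cat >> h.py <<'E'
def delta(xyz,yang):
    s=get_state(); M=R.from_quat(s["ee_rot"]); 
    y=M.as_matrix()[:,1]; ya=np.degrees(np.arctan2(y[1],y[0]))
    sp=-((yang-ya+180)%360-180)
    print("t",s["clock"],"tcp",s["tcp_pos"].round(4),"yang",round(ya,2),"F",s["contact_force"].round(2),"q6",s["joint_pos"][5].round(2))
    print("shift mm",(M.inv().apply(np.array(xyz)-s["tcp_pos"])*1000).round(1),"spin",round(sp,2))
E
python3 - <<'E'
from h import *
f=dict(np.load("top0.npz")); P=pts(f)
m=np.zeros((480,640),bool); m[265:315,370:425]=1
m&=(P[...,2]>.07)&(P[...,2]<.085); q=P[m]; r=cv2.minAreaRect(q[:,:2].astype(np.float32)*1000); print(len(q),r,q.mean(0))
vx,vy,_,_=cv2.fitLine(q[:,:2].astype(np.float32),cv2.DIST_L2,0,.01,.01).ravel(); print(np.degrees(np.arctan2(vy,vx)))
delta([.436,-.1415,.130],66)
E
```

```text
108 ((436.73046875, -141.48477172851562), (13.343034744262695, 46.031795501708984), 64.73394012451172) [ 0.43646073 -0.14115656  0.07777832]
-25.797161
t 0.1 tcp [0.1548 0.5012 0.1964] yang 72.82 F [0.45 0.1  0.2 ] q6 -0.15
shift mm [-458.5 -530.9   67.1] spin 6.82
```

>>> play_rows([
  [[-458,-531,0],8],
  [[-458,-531,0],8],
  [[-458,-531,0],8],
  [[-458,-531,0],8],
  [[-458,-531,0],8],
  [[-458,-531,0],8],
  [[-458,-531,0],8],
  [[-458,-531,0],8],
  [[-458,-531,0],8],
  [[-458,-531,0],8],
], hand=0.3, squeeze=15)

```text
clock: 1.1
tcp_pos: [0.3554, 0.0414, 0.1971]
ee_rot: [0.218, 0.976, 0.0, 0.0]
contact_force: [1.4, 1.0, 0.1]
opening: 0.0641
gripper_force: 0.0
```

```bash
python3 -c "
from h import *
delta([.4365,-.1413,.062],65)"
```

```text
t 1.1 tcp [0.3554 0.0414 0.1971] yang 64.81 F [1.4  0.96 0.05] q6 -1.23
shift mm [-151.1 -130.9  135.1] spin -0.19
```

>>> play_rows([
  [[-151,-131,0],0],
  [[-151,-131,0],0],
  [[-151,-131,0],0],
  [[-151,-131,0],0],
  [[-151,-131,0],0],
  [[-151,-131,0],0],
  [[-151,-131,0],0],
])

```text
clock: 1.8
tcp_pos: [0.4355, -0.1385, 0.1967]
ee_rot: [0.218, 0.976, 0.0, -0.001]
contact_force: [0.2, 0.8, 0.7]
opening: 0.0643
gripper_force: 0.0
```

```bash
python3 -c "
from h import *
delta([.4365,-.1413,.062],65)"
```

```text
t 1.8 tcp [ 0.4355 -0.1385  0.1967] yang 64.85 F [0.15 0.75 0.72] q6 -1.61
shift mm [ -2.3  -2.1 134.7] spin -0.15
```

>>> play_rows([
  [[-2,-2,40],0],
  [[-2,-2,80],0],
  [[-2,-2,110],0],
  [[-2,-2,125],0],
  [[-2,-2,134],0],
  [[-2,-2,134],0],
  [[-2,-2,134],0],
])

```text
clock: 2.5
tcp_pos: [0.4376, -0.1417, 0.0639]
ee_rot: [0.217, 0.976, -0.0, 0.001]
contact_force: [0.8, 0.1, 0.4]
opening: 0.0641
gripper_force: 0.0
```

>>> play_rows([
  [[0,0,0],0],
  [[0,0,0],0],
  [[0,0,0],0],
  [[0,0,0],0],
  [[0,0,0],0],
  [[0,0,0],0],
], hand=1)

```text
clock: 3.1
tcp_pos: [0.4371, -0.142, 0.063]
ee_rot: [0.218, 0.976, 0.0, -0.0]
contact_force: [-1.1, -0.8, -0.3]
opening: 0.021
gripper_force: 0.0
```

>>> play_rows([
  [[0,0,0],0],
  [[0,0,0],0],
  [[0,0,0],0],
])

```text
clock: 3.4
tcp_pos: [0.4371, -0.142, 0.0629]
ee_rot: [0.218, 0.976, 0.0, -0.0]
contact_force: [-1.4, 0.4, -1.3]
opening: 0.0009
gripper_force: 0.0
```

```bash
python3 -c "
from h import *
delta([.4365,-.1413,.062],132.5)"
```

```text
t 3.4 tcp [ 0.4371 -0.142   0.0629] yang 64.83 F [-1.36  0.35 -1.26] q6 -1.61
shift mm [0.8 0.4 0.9] spin -67.67
```

Fingers closed to 1 mm without gripping the bar, so I'll look.

```bash
python3 - <<'E'
from h import *
a=grab("top");b=grab("side")
np.savez("top1.npz",**a);np.savez("side1.npz",**b)
A=cv2.resize(a["img"][240:330,350:440,::-1],(400,400),interpolation=cv2.INTER_CUBIC)
B=cv2.resize(b["img"][190:320,210:340,::-1],(400,400),interpolation=cv2.INTER_CUBIC)
cv2.imwrite("pics/d1.png",np.hstack([A,B]))
E
```

```text
(no output)
```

View pics/d1.png

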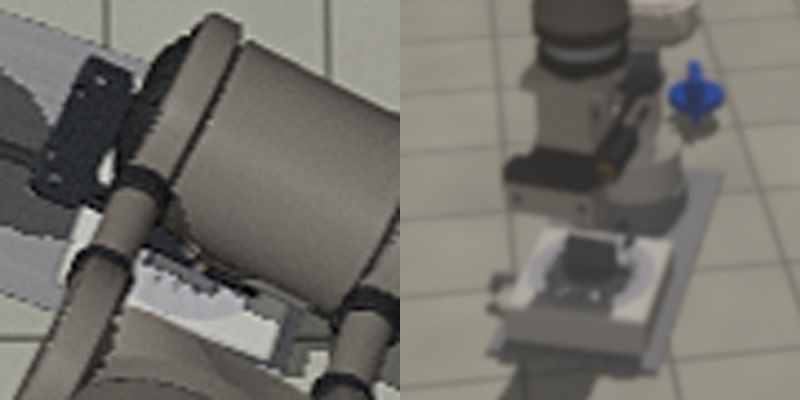

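Left crop: gripper covers the dial from above. Right crop: the body sits at (560,190) and the dial bar at about (590,255), with no fingers around it. I'll project the TCP to check.

```bash
python3 - <<'E'
from h import *
def proj(f,p):
    c=R.from_quat(f["rotation"]).inv().apply(np.array(p)-f["xyz"]); return f["cx"]+f["fx"]*c[0]/c[2], f["cy"]+f["fy"]*c[1]/c[2]
f=dict(np.load("side1.npz")); f0=dict(np.load("side0.npz"))
for p in([.4371,-.142,.063],[.4371,-.142,.082],[.4371,-.142,.129],[.4365,-.1413,.078]):
    x=proj(f,p); print(p,np.round(x,1),"crop",400+(x[0]-210)*400/130,(x[1]-190)*400/130)
P=pts(f); P0=pts(f0)
for v in range(228,300,5): print(v,[tuple((P[v,u]*1000).astype(int)) for u in (255,265,272,280)])
s=get_state();print(s["joint_pos"],s["tcp_pos"])
# dial location in side0 by depth
m=np.zeros((480,640),bool);m[240:310,230:320]=1
q=P0[m&(P0[...,2]>.062)&(P0[...,2]<.082)]; q=q[np.hypot(q[:,0]-.436,q[:,1]+.141)<.06]; print(len(q),np.median(q,0),q.min(0),q.max(0))
E
```

```text
[0.4371, -0.142, 0.063] [271.9 272.8] crop 590.5055328821388 254.83691319538013
[0.4371, -0.142, 0.082] [271.7 267. ] crop 589.7710879992804 236.86391240635606
[0.4371, -0.142, 0.129] [271.1 252.2] crop 587.9081756479484 191.2755695070786
[0.4365, -0.1413, 0.078] [271.5 268.1] crop 589.1564791869216 240.27206671522995
228 [(np.int64(397), np.int64(-181), np.int64(228)), (np.int64(421), np.int64(-193), np.int64(233)), (np.int64(437), np.int64(-193), np.int64(231)), (np.int64(461), np.int64(-148), np.int64(203))]
233 [(np.int64(396), np.int64(-178), np.int64(212)), (np.int64(420), np.int64(-189), np.int64(216)), (np.int64(437), np.int64(-193), np.int64(217)), (np.int64(461), np.int64(-143), np.int64(185))]
238 [(np.int64(396), np.int64(-185), np.int64(202)), (np.int64(420), np.int64(-189), np.int64(202)), (np.int64(436), np.int64(-200), np.int64(208)), (np.int64(459), np.int64(-165), np.int64(184))]
243 [(np.int64(394), np.int64(-207), np.int64(202)), (np.int64(418), np.int64(-212), np.int64(202)), (np.int64(435), np.int64(-205), np.int64(196)), (np.int64(457), np.int64(-182), np.int64
[... 1686 characters left out ...]
.int64(46)), (np.int64(452), np.int64(-191), np.int64(47))]
293 [(np.int64(387), np.int64(-190), np.int64(38)), (np.int64(412), np.int64(-198), np.int64(41)), (np.int64(430), np.int64(-202), np.int64(42)), (np.int64(450), np.int64(-211), np.int64(46))]
298 [(np.int64(386), np.int64(-191), np.int64(23)), (np.int64(412), np.int64(-197), np.int64(24)), (np.int64(429), np.int64(-207), np.int64(29)), (np.int64(449), np.int64(-215), np.int64(33))]
[-4.81198880e-01  3.90939394e-01  1.88007089e+00  1.11641369e-04
  8.70686446e-01 -1.61265342e+00] [ 0.43708582 -0.14199719  0.06296108]
135 [ 0.43681819 -0.14754027  0.07440355] [ 0.41391022 -0.16148554  0.06233521] [ 0.45852872 -0.13041561  0.08155047]
```

```bash
python3 - <<'E'
from h import *
f=dict(np.load("side0.npz")); P=pts(f)
m=np.zeros((480,640),bool);m[60:150,140:215]=1
q=P[m&(np.abs(P[...,0]-.155)<.2)&(np.abs(P[...,1]-.50)<.2)&(P[...,2]>.05)&(P[...,2]<.5)]
for z in np.arange(.14,.36,.02):
    w=q[(q[:,2]>z)&(q[:,2]<z+.02)]
    if len(w): print(z.round(2),len(w),w.min(0).round(3),w.max(0).round(3))
im=np.hstack([cv2.resize(f["img"][60:160,120:220,::-1],(400,400),interpolation=cv2.INTER_CUBIC),cv2.resize(dict(np.load("side1.npz"))["img"][225:305,230:310,::-1],(400,400),interpolation=cv2.INTER_CUBIC)])
cv2.imwrite("pics/g0.png",im)
E
```

```text
0.22 45 [0.128 0.436 0.224] [0.182 0.556 0.24 ]
0.24 88 [0.127 0.431 0.24 ] [0.184 0.561 0.26 ]
0.26 75 [0.126 0.425 0.261] [0.184 0.554 0.28 ]
0.28 97 [0.095 0.402 0.28 ] [0.213 0.569 0.3  ]
0.3 240 [0.092 0.398 0.3  ] [0.216 0.576 0.32 ]
0.32 322 [0.095 0.39  0.32 ] [0.217 0.586 0.34 ]
0.34 129 [0.119 0.437 0.34 ] [0.182 0.507 0.36 ]
```

View pics/g0.png

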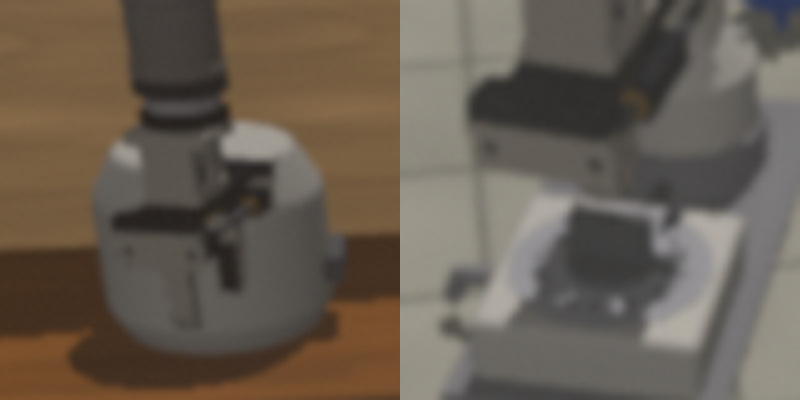

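Left crop: at the start, the open fingertips show at z≈0.224 while the TCP reads 0.197. The real fingertips are therefore about 25 mm above the reported TCP, and they closed above the bar. I'll open and go lower, watching the force.

>>> play_rows([
  [[0,0,0],0],
  [[0,0,0],0],
  [[0,0,0],0],
  [[0,0,0],0],
  [[0,0,0],0],
  [[0,0,0],0],
  [[0,0,0],0],
  [[0,0,0],0],
], hand=0.4)

```text
clock: 4.3
tcp_pos: [0.4371, -0.142, 0.063]
ee_rot: [0.218, 0.976, 0.0, 0.0]
contact_force: [0.6, -0.4, 0.1]
opening: 0.0543
gripper_force: 0.0
```

>>> play_rows([
  [[0,0,5],0],
  [[0,0,10],0],
  [[0,0,15],0],
  [[0,0,18],0],
  [[0,0,20],0],
  [[0,0,20],0],
])

```text
clock: 4.9
tcp_pos: [0.4369, -0.1419, 0.0427]
ee_rot: [0.218, 0.976, 0.0, -0.0]
contact_force: [0.2, -0.4, -0.5]
opening: 0.055
gripper_force: 0.0
```

```bash
python3 - <<'E'
from h import *
b=grab("side"); P=pts(b)
cv2.imwrite("pics/s2.png",cv2.resize(b["img"][220:310,215:315,::-1],(800,600)[::1],interpolation=cv2.INTER_CUBIC))
delta([.4365,-.1413,.062],65)
E
```

```text
t 4.95 tcp [ 0.4371 -0.142   0.0429] yang 64.82 F [ 0.91 -0.26  0.04] q6 -1.61
shift mm [  0.8   0.4 -19.1] spin -0.18
```

View pics/s2.png

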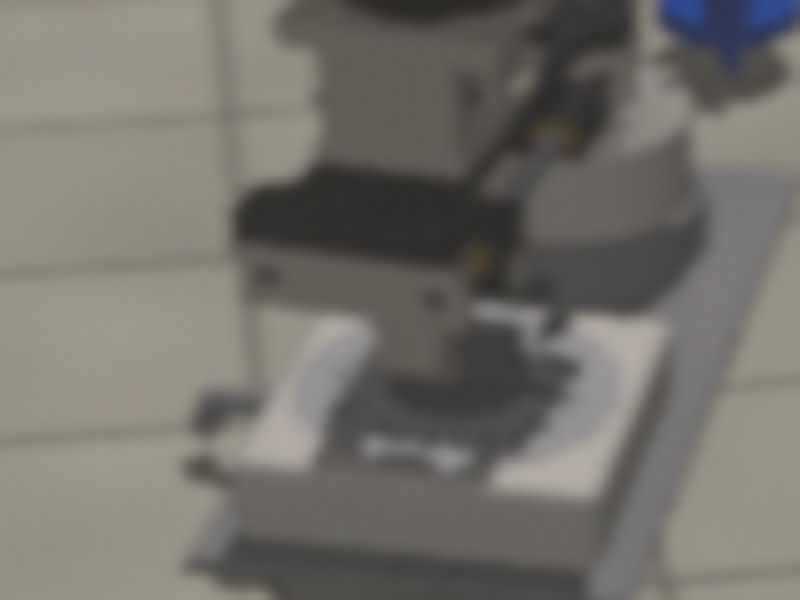

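The near finger is now at (415,330), tip about (415,370), level with the lower half of the dial bar. I'll go 5 mm deeper and close.

>>> play_rows([
  [[0,0,3],0],
  [[0,0,5],0],
  [[0,0,5],0],
])

```text
clock: 5.25
tcp_pos: [0.437, -0.1419, 0.0378]
ee_rot: [0.218, 0.976, 0.0, -0.0]
contact_force: [-0.6, 1.2, -0.3]
opening: 0.0552
gripper_force: 0.0
```

>>> play_rows([
  [[0,0,0],0],
  [[0,0,0],0],
  [[0,0,0],0],
  [[0,0,0],0],
  [[0,0,0],0],
  [[0,0,0],0],
  [[0,0,0],0],
  [[0,0,0],0],
], hand=1)

```text
clock: 6.05
tcp_pos: [0.4378, -0.1407, 0.0381]
ee_rot: [0.218, 0.976, 0.001, 0.0]
contact_force: [3.2, 8.0, 1.4]
opening: 0.0129
gripper_force: 15.0
```

>>> play_rows([
  [[0,1.5,0],0],
  [[0,1.5,0],-8],
  [[0,1.5,0],-16],
  [[0,1.5,0],-24],
  [[0,1.5,0],-32],
  [[0,1.5,0],-40],
  [[0,1.5,0],-48],
  [[0,1.5,0],-56],
  [[0,1.5,0],-62],
  [[0,1.5,0],-67],
])

```text
clock: 7.05
tcp_pos: [0.4376, -0.1395, 0.0381]
ee_rot: [-0.359, 0.933, 0.001, 0.0]
contact_force: [0.8, 6.9, 2.5]
opening: 0.0128
gripper_force: 15.0
```

>>> play_rows([
  [[0,0,0],0],
  [[0,0,0],0],
  [[0,0,0],0],
])

```text
clock: 7.35
tcp_pos: [0.4376, -0.1395, 0.0381]
ee_rot: [-0.357, 0.934, 0.001, 0.0]
contact_force: [0.7, 6.6, 3.7]
opening: 0.0126
gripper_force: 15.0
```

```bash
python3 -c "
from h import *
delta([.4371,-.1407,.062],132)"
```

```text
t 7.35 tcp [ 0.4376 -0.1395  0.0381] yang 131.81 F [0.65 6.57 3.69] q6 -2.78
shift mm [  1.2  -0.5 -23.9] spin -0.19
```

>>> play_rows([
  [[-1,1,0],0],
  [[-1,1,0],0],
])

```text
clock: 7.55
tcp_pos: [0.4377, -0.1394, 0.0381]
ee_rot: [-0.357, 0.934, -0.0, -0.0]
contact_force: [-1.9, -1.3, 1.8]
opening: 0.0129
gripper_force: 15.0
```

>>> play_rows([
  [[0,0,0],0],
  [[0,0,0],0],
  [[0,0,0],0],
  [[0,0,0],0],
  [[0,0,0],0],
  [[0,0,0],0],
], hand=0.5)

```text
clock: 8.15
tcp_pos: [0.4379, -0.1392, 0.038]
ee_rot: [-0.357, 0.934, 0.0, 0.0]
contact_force: [0.0, 0.2, 0.0]
opening: 0.0456
gripper_force: 0.0
```

>>> play_rows([
  [[0,0,-30],0],
  [[0,0,-70],0],
  [[0,0,-120],0],
  [[50,0,-165],0],
  [[100,0,-165],0],
  [[150,0,-165],0],
  [[150,0,-165],0],
  [[150,0,-165],0],
])

```text
clock: 8.95
tcp_pos: [0.3278, -0.2376, 0.2032]
ee_rot: [-0.353, 0.936, -0.001, -0.002]
contact_force: [0.1, 1.0, -0.7]
opening: 0.0459
gripper_force: 0.0
```

```bash
python3 - <<'E'
from h import *
f=grab("top"); np.savez("top2.npz",**f); P=pts(f)
cv2.imwrite("pics/t2.png",cv2.resize(f["img"][240:330,350:440,::-1],(800,600)[:1]*2 if 0 else (600,600),interpolation=cv2.INTER_CUBIC))
A=np.array([.4373,-.1405])
m=(P[...,2]>.07)&(P[...,2]<.085)&(np.hypot(P[...,0]-A[0],P[...,1]-A[1])<.03); q=P[m]; r=cv2.minAreaRect(q[:,:2].astype(np.float32)*1000); print(len(q),r,q.mean(0))
vx,vy,_,_=cv2.fitLine(q[:,:2].astype(np.float32),cv2.DIST_L2,0,.01,.01).ravel(); print(np.degrees(np.arctan2(vy,vx)))
E
```

```text
111 ((436.9201965332031, -141.348876953125), (45.32905960083008, 13.28416919708252), 41.62786865234375) [ 0.43657569 -0.14107392  0.07722869]
41.87126
```

View pics/t2.png

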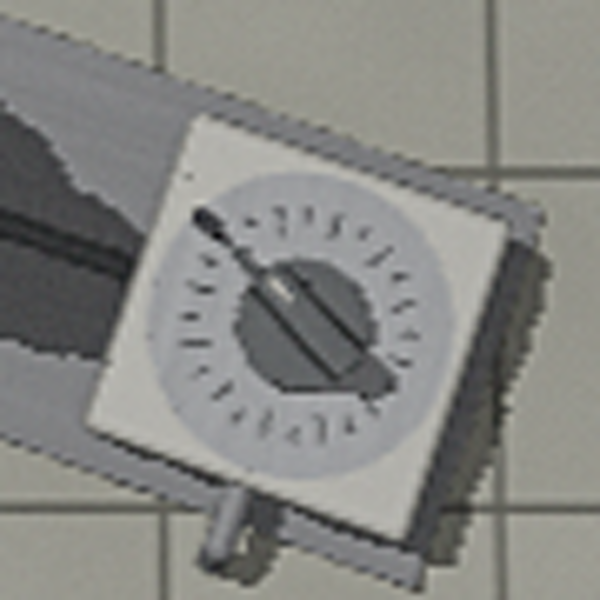

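The pointer (245,258) lies on the line to the tab (208,222): bar angle 41.9° against a tab angle of about 42°. The dial is set, so the cap is next.

```bash
python3 -c "
from h import *
delta([.4945,.0188,.203],90)"
```

```text
t 9.0 tcp [ 0.3287 -0.2368  0.203 ] yang 131.51 F [-0.07  0.35 -0.2 ] q6 -3.1
shift mm [-293.5   81.5   -1.2] spin 41.51
```

>>> play_rows([
  [[-293,81,-1],41],
  [[-293,81,-1],41],
  [[-293,81,-1],41],
  [[-293,81,-1],41],
  [[-293,81,-1],41],
  [[-293,81,-1],41],
  [[-293,81,-1],41],
  [[-293,81,-1],41],
  [[-293,81,-1],41],
  [[-293,81,-1],41],
], hand=0.3)

```text
clock: 10.0
tcp_pos: [0.4937, 0.0188, 0.2021]
ee_rot: [-0.006, 1.0, -0.002, -0.002]
contact_force: [-0.7, 0.7, -0.1]
opening: 0.064
gripper_force: 0.0
```

```bash
python3 -c "
from h import *
delta([.4945,.0188,.138],90)"
```

```text
t 10.0 tcp [0.4937 0.0188 0.2021] yang 90.67 F [-0.71  0.65 -0.06] q6 -1.7
shift mm [-1.1  0.2 64.1] spin 0.67
```

>>> play_rows([
  [[-1,0,20],0.6],
  [[-1,0,35],0.6],
  [[-1,0,48],0.6],
  [[-1,0,56],0.6],
  [[-1,0,62],0.6],
  [[-1,0,62],0.6],
  [[-1,0,62],0.6],
])

```text
clock: 10.7
tcp_pos: [0.4951, 0.0178, 0.141]
ee_rot: [0.0, 1.0, -0.002, -0.001]
contact_force: [0.2, 0.6, 0.1]
opening: 0.0646
gripper_force: 0.0
```

>>> play_rows([
  [[0,0,0],0],
  [[0,0,0],0],
  [[0,0,0],0],
  [[0,0,0],0],
  [[0,0,0],0],
  [[0,0,0],0],
  [[0,0,0],0],
  [[0,0,0],0],
  [[0,0,0],0],
], hand=1, squeeze=45)

```text
clock: 11.6
tcp_pos: [0.4949, 0.0182, 0.1406]
ee_rot: [0.0, 1.0, -0.002, -0.002]
contact_force: [0.0, 0.8, 0.3]
opening: 0.0131
gripper_force: 44.8
```

>>> play_rows([
  [[0,0,3],0],
  [[0,0,5],0],
  [[0,0,6.5],0],
  [[0,0,6.5],0],
  [[0,0,6.5],0],
])

```text
clock: 12.1
tcp_pos: [0.4952, 0.0181, 0.1347]
ee_rot: [0.0, 1.0, -0.002, -0.001]
contact_force: [-1.2, 0.2, 8.4]
opening: 0.0133
gripper_force: 44.8
```

>>> play_rows([
  [[0,0,0.5],-4],
  [[0,0,0.5],-12],
  [[0,0,0.5],-20],
  [[0,0,0.5],-28],
  [[0,0,0.5],-36],
  [[0,0,0.5],-44],
  [[0,0,0.5],-52],
  [[0,0,0.5],-59],
  [[0,0,0.5],-64],
  [[0,0,0.5],-64],
])

```text
clock: 13.1
tcp_pos: [0.4961, 0.0178, 0.1345]
ee_rot: [-0.531, 0.847, -0.002, -0.001]
contact_force: [-0.2, 0.3, 8.1]
opening: 0.0135
gripper_force: 44.8
```

```bash
python3 -c "
from h import *
delta([.4949,.0182,.138],155)
s=get_state();print(s['wrist_torque'],s['opening'])"
```

```text
t 13.1 tcp [0.4961 0.0178 0.1345] yang 154.12 F [-0.18  0.33  8.11] q6 -2.8
shift mm [ 0.2  1.2 -3.5] spin -0.88
[ 0.10566011 -0.00177607  0.04459007] 0.013480267008622551
```

>>> play_rows([
  [[0,0,-2],0],
  [[0,0,-5],0],
  [[0,0,-8],0],
  [[0,0,-11],0],
  [[0,0,-14],0],
])

```text
clock: 13.6
tcp_pos: [0.4942, 0.0182, 0.1471]
ee_rot: [-0.53, 0.848, 0.0, -0.003]
contact_force: [-0.2, 0.9, -1.4]
opening: 0.0131
gripper_force: 44.7
```

>>> play_rows([
  [[0,0,-10],0],
  [[0,0,-22],0],
  [[0,0,-36],0],
  [[0,0,-50],0],
  [[0,0,-64],0],
  [[0,0,-76],0],
  [[0,0,-83],0],
  [[0,0,-83],0],
  [[0,0,-83],0],
  [[0,0,-83],0],
])

```text
clock: 14.6
tcp_pos: [0.4948, 0.0184, 0.2299]
ee_rot: [-0.53, 0.848, -0.0, -0.003]
contact_force: [-0.5, 0.3, -1.1]
opening: 0.0131
gripper_force: 44.7
```

```bash
python3 - <<'E'
from h import *
b=grab("side");a=grab("top")
cv2.imwrite("pics/e.png",np.hstack([cv2.resize(b["img"][150:320,210:340,::-1],(400,523),interpolation=cv2.INTER_CUBIC),cv2.resize(a["img"][230:340,350:435,::-1],(400,523),interpolation=cv2.INTER_CUBIC)]))
s=get_state();print(s["clock"],s["tcp_pos"],s["contact_force"],s["opening"],s["gripper_force"],abs(s["qd"]).max())
E
```

```text
14.7 [0.4949054 0.0184242 0.2299555] [-0.31522312 -0.86861725 -1.49921471] 0.013221066027841016 44.73450243473053 0.002993277482862773
```

View pics/e.png

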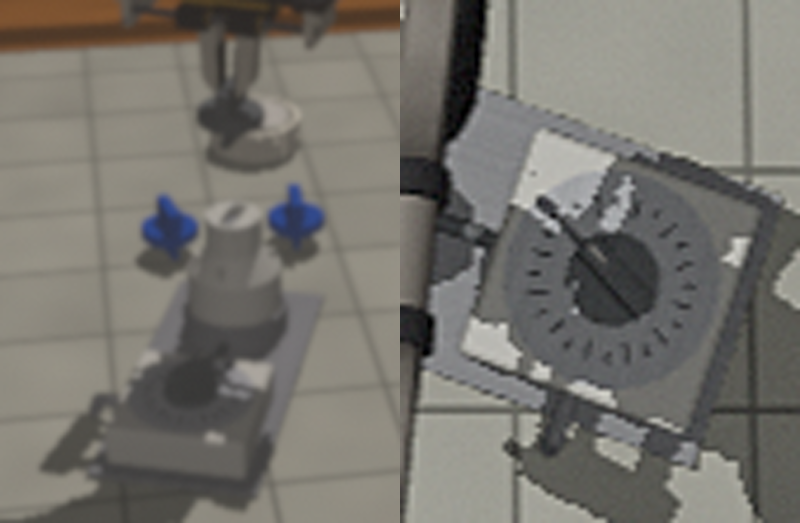

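The cap is held in the fingers at (230,115), level and clear above the open bottle neck at (235,215). In the right crop the dial pointer still lies on the tab at (545,205).

```bash
python3 -c "
from h import *
print(job.sign_off())"
```

```text
the job is handed in; nothing more can be done
None
```

The job is handed in: the dial pointer is on the setting tab, and the freed cap is held level about 9 cm above where it sat on the bottle; the sign-off gave no verdict.

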